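# Book in the drill-bit case: scan the label in its lid, shut it

## Task

Book the blue drill-bit case back in: take the hand scanner from its rest, aim it squarely at the bar-code label inside the open lid, from about a hand's width away and with its scan line running along the label across all the bars, and hold it steady there, not touching the case with it, for a good two seconds so that it reads. Then set the scanner back in its rest the way it lay, and shut the lid of the case fully, leaving the case where it stands and the things around it undisturbed.

Things in the scene. Friction and masses are not known exactly. Their poses are not given: they have to be found in the camera images.
- bit_case: Loose blue case of drill bits, about 0.9 kg, 115 (x) x 200 (y) x 46 mm high when shut, lying open; origin under its middle on the table, z up, front (with thumb catch) towards -x. The lid is hinged along y on the far side, at x = +61, z = 26 mm. The base alone is 24 mm high. It stands left or right of the saw's long rip fence (75 mm high, y = 25 to 130 mm).
- bit_case_lid (a joint): Opening angle of the case's lid, rad: 0 shut, about 1.9 fully back; it starts standing open at 1.6 to 1.9. The lid is a shallow tray 200 mm long: shut, its outside is 20 mm above the hinge line and its free edge 117 mm in front of it; it is 19 mm deep. The hinge is snug (about 1 N at the edge moves it): it stays wherever it is left, has no spring or latch, and must be pushed all the way down.
- label (a point): White bar-code label, 82 x 44 mm, stuck in the middle of the inside of the lid, 62 mm from the hinge; the black bars cover 64 x 34 mm. This point is its centre. Its z stands square out of the printed face (to the front of the case when the lid is open), x runs along its long side, across the bars. With the lid open it is about 85 mm above the table.
- scanner: Loose pistol-shaped hand scanner, 0.17 kg: pale head 88 x 46 x 38 mm with black nose, black grip 105 mm long, 34 x 30 mm thick, below its rear half, leaning 15 deg back. Origin in the middle of the head; x is the beam, y (the 46 mm width) is the direction of its flat scan line, z up when held level. It lies in the rest with its nose 45 deg down; its balance point is at x = -14, z = -25 mm.
- scanner_window (a point): Centre of the red window in the scanner's nose, 44 mm ahead of its origin; axes as the scanner's, the beam leaves along +x, no trigger needed. It reads if held still for 1 s with the label's centre 60 to 200 mm ahead and within 15 mm of the beam, the beam within 35 deg of square to the label and the scan line (y) within 17 deg of the label's long side, either way round.
- scanner_grip (a point): Where to take the scanner from above: middle of the rear of its head, 25 mm behind the origin, 93 mm above the table as it lies; the sides there are flat, upright and 46 mm apart, with free space beside them.
- rest: Fixed grey and black desk rest, base 185 x 86 x 12 mm. Origin on the table, 59 mm behind the front end of its base; z up, +x the way the scanner's nose points. In front a 90 deg V trough with its bottom at x = 18, z = 30 mm takes the nose, between two upright cheeks 53 mm apart inside, 64 mm high, with lips flared outward to 74 mm; behind, a saddle 40 mm wide inside, 51 mm high, takes the grip.
- rest_seat (a point): Where the scanner's origin lies when it is home in the rest: 75 mm above the table, over the rest's origin. Home, the scanner's y is the rest's y and its beam points 45 deg down towards the rest's +x; it goes in and out straight up and down.
- masking_tape: Loose roll of yellow masking tape lying flat beside the rip fence, 96 mm across, 24 mm high; origin under its middle. A bystander.
- spring_clamp: Loose black spring clamp with orange tips lying flat, 71 x 119 x 19 mm high; origin under its middle. A bystander.
- offcut: Loose brown wooden block, 45 x 50 x 40 mm high; origin under its middle. A bystander.
Mind the look-alikes: they are no part of the job. What is shaped like the scanner but brown is not meant.

How it is judged (in metres and radians):
On the way:
1. the scanner is held still for 1 s, label centre 60-200 mm ahead and within 15 mm of the beam (each way), beam within 35 deg of square to the label, scan line within 17 deg of its long side (x of label in the frame of scanner_window between 0.06 and 0.2 m and y of label in the frame of scanner_window between -0.015 and 0.015 m and z of label in the frame of scanner_window between -0.015 and 0.015 m and z of scanner_window in the frame of label above 0.03 m and angle between the x axis of scanner_window and the z axis of label, either way round below 0.61 rad and angle between the y axis of scanner_window and the x axis of label, either way round below 0.3 rad and linear speed of scanner below 0.02 m/s and angular speed of scanner below 0.15 rad/s), for 1 s.
At the end, for the whole second after the job is handed in: The scanner lies home in its rest, at rest: its origin within 12 mm of the seat, nose down and forward, its width within 7 deg of the rest's. The lid is shut (under 0.05 rad), and the case stands flat within 50 mm of where it was (distance between rest_seat and scanner below 0.012 m and angle between the y axis of scanner and the y axis of rest, either way round below 0.12 rad and x of scanner_window in the frame of rest above 0.015 m and z of scanner_window in the frame of rest below 0.06 m and linear speed of each of scanner, bit_case below 0.02 m/s and value of joint bit_case_lid below 0.05 rad and angle between bit_case's own z axis and vertical below 0.05 rad and distance of bit_case from where it was at the start of the episode below 0.05 m); the robot touches nothing.
It fails at once if the masking tape, the spring clamp or the wooden block is shifted by more than 30 mm (distance of any of masking_tape, spring_clamp, offcut from where it was at the start of the episode above 0.03 m).
It fails at once if the scanner is pushed against the case with more than 10 N (contact force between scanner and bit_case above 10 N).
It also fails if it takes over 70 s, if anything falls off the work surface, if the arm or the gripper's body presses on something with over 40 N, if the wrist force passes 120 N, or if a joint passes its speed limit or range.

## Robot

A 6-joint arm with a two-finger parallel gripper is mounted at the origin on a cart in front of the work surface, level with it; the furniture and walls round the work are solid. World frame = base frame: x ahead of the robot, y to its left, z up, the work surface at z = 0. Lengths are in mm, angles in rad, forces in N, time in s.
With the tool pointing down it reaches from about 350 to 775 mm from the base axis. Payload 7.3 kg.
Tool frame: the origin (TCP) lies at the very end of the fingers, on their centre line; the grasp point (between the pads) lies 19 mm behind it (bot.grip_point_offset is the distance from the TCP to the grasp point, in mm); z points along the fingers, y is the line along which they close (so a half turn about z gives the same grasp; the last joint's range is limited). The gripper opens to 92 mm and grips with 3 to 60 N. Pads are 19 mm wide; open, the fingers measure 130 mm over their backs; the gripper's body (75 mm by 190 mm) begins 47 mm behind the grasp point.
Start: joints at [1.088, 0.342, 1.524, -0, 1.275, -0.146], TCP at [173.482, 495.529, 226.741] pointing down, gripper open.
Joint ranges: [-2.53, 2.53], [-0.77, 2.02], [0.04, 2.7], [-1, 4.14], [0.28, 2.66], [-3.11, 3.11]. Speed limits (rad/s): [2.57, 2.57, 3.14, 3.14, 3.14, 3.14].

## Interface

Orientations are given as [roll, pitch, yaw] about the fixed x, y, z axes, in that order (R = Rz(yaw) Ry(pitch) Rx(roll)).
In Python, from plant import bot gives the robot as it stands. The module is installed in compiled form; this text tells all that it offers.
- The arm moves only by the shell command python3 -m jog 'ROWS' [OPENING]. ROWS is JSON, a list of rows, each a list of 6 numbers: the shift along the tool's x, y, z in mm, then the turn, a rotation vector about the tool's x, y, z in rad. In form: [[dx, dy, dz, rx, ry, rz], ...]. A call has 1 to 12 rows; each row shifts and turns the commanded pose from where the row before left it, along the tool's axes as they then stand; what a row does not reach is not made up. A row lasts 1/10 s, in which the tool goes at most 50 mm and 8.59 degrees, less where a joint would pass 70% of its speed; a pose out of reach is approached as far as the arm can. A call with a gripper value outside its range is refused whole. OPENING is the opening in per cent of the stroke, from 0 (shut) to 100 (fully open), set as the call begins (- or left out, the last holds). The fingers move at their own pace and stop on an object; the grip force is fixed at half the most. Time passes only in rows, so rows that do not move let the fingers close. It gives the time, the measured TCP pose, the force, the opening and the grip force at its end, in the units of the state.
- bot.get_obs(): the state, without advancing time (a new reading comes with each control period).
- bot.capture(name): name is "scene" or "top" or "wrist"; returns the picture (480x640x3 uint8, red, green, blue); there is no depth.
- bot.camera_model(name): a dict with "fx", "fy", "cx", "cy" (pixels), "dist_coeffs" ([k1, k2, p1, p2, k3] as OpenCV has them; the pictures are not rectified), "position" and "orientation" of the camera in the world; the wrist camera has in their place "T_tool_cam" (4x4, takes a point from camera to tool coordinates, whose origin is the TCP and whose axes are the flange's). Camera axes: x right, y down, z forward; pixel columns grow to the right and rows downward; lengths in mm; the calibration is good to about 2 mm. A picture is of the moment at which its call begins: read the wrist's pose just before it. camera_model takes no time and is no camera call.
- bot.close_job(): hands the job in; it is judged then, once.
Trained networks look in the newest picture that a camera, given by its name, has taken for a name from the list of things; names that differ only in an ending like _2 or _b are one class to them, and where a whole thing is asked for, a point or a joint stands for the part that bears it (a point fixed in the world has none). Each returns a list of dicts, best first, with "p" (0 to 1); they miss things now and then, are a little off and sometimes report something else, mostly with a low value. They report only what shows in the picture. A call takes as long as a camera call. They do not tell look-alikes from the thing itself.
- bot.outline_of(target, camera): "mask" (480x640 bool, what is visible of it) and "pixel" ([column, row] in pixels, amid what is visible of it).
The state is a dict: "time": time; "joint_positions": joint angles; "dq": joint speeds; "tau": joint torques, N m; "tool_pos": TCP position; "tcp_rot": TCP orientation; "contact_force": force on the tool from outside, world axes, zero at the start; "moment": the same for the moment, N m; "grip_width": finger opening in mm; "finger_force": force on a finger pad.
Only numpy, scipy, OpenCV 4.12 (cv2) and the standard library are available. Lean on these libraries where they do the work, as an engineer would, in place of code of your own. Each camera call takes 0.05 s, during which the arm holds its last target. There are 200 camera calls.

## Working session

There is one attempt and no reset: what is moved stays moved. The work goes in short steps, Python scripts to look and compute and a shell command to move; the robot and the scene stay as the last step left them, time stands still between calls to the robot, and variables do not carry over. Pictures are saved under pics/ and viewed, at most 13 in all, crops included, and the job is handed in when it is done.

```bash
mkdir -p pics; cat > h.py <<'E'
import numpy as np,cv2
from scipy.spatial.transform import Rotation as R
from plant import bot
np.set_printoptions(precision=3,suppress=True)
def K(m): return np.array([[m['fx'],0,m['cx']],[0,m['fy'],m['cy']],[0,0,1.]]),np.array(m['dist_coeffs'],float)
def tool():
    o=bot.get_obs(); return R.from_euler('xyz',o['tcp_rot']).as_matrix(),np.array(o['tool_pos'],float)
def cam(n):
    m=bot.camera_model(n)
    if n=='wrist':
        T=np.array(m['T_tool_cam']);Rt,p=tool(); return m,Rt@T[:3,:3],Rt@T[:3,3]+p
    o=np.array(m['orientation'],float)
    Rc=o if o.shape==(3,3) else R.from_euler('xyz',o).as_matrix()
    return m,Rc,np.array(m['position'],float)
def ray(c,px):
    m,Rc,p=c;k,d=K(m); u=cv2.undistortPoints(np.array(px,float).reshape(-1,1,2),k,d).reshape(-1,2)
    return p,(Rc@np.c_[u,np.ones(len(u))].T).T
def onz(c,px,z):
    p,d=ray(c,px); return p+d*((z-p[2])/d[:,2])[:,None]
def proj(c,P):
    m,Rc,p=c;k,d=K(m); q=(np.array(P,float).reshape(-1,3)-p)@Rc
    return cv2.projectPoints(q,np.zeros(3),np.zeros(3),k,d)[0].reshape(-1,2)
def tri(rs):
    A=np.zeros((3,3));b=np.zeros(3)
    for p,d in rs:
        d=d/np.linalg.norm(d);M=np.eye(3)-np.outer(d,d);A+=M;b+=M@p
    return np.linalg.solve(A,b)
E
cat > a.py <<'E'
from h import *
print(bot.get_obs())
for n in ['scene','top','wrist']:
    im=bot.capture(n); cv2.imwrite(f'pics/{n}0.png',im[:,:,::-1]); print(n,{k:np.array(v) for k,v in bot.camera_model(n).items()})
    for t in ['bit_case','label','scanner','rest','masking_tape','spring_clamp','offcut']:
        for r in bot.outline_of(t,n): print(t,round(r['p'],2),r['pixel'],r['mask'].sum())
E
python3 a.py
```

```text
{'time': 0.0, 'joint_positions': array([ 1.088,  0.343,  1.525, -0.   ,  1.275, -0.146]), 'dq': array([-0.003, -0.   , -0.001,  0.   ,  0.   , -0.001]), 'tau': array([ -0.   , -43.125, -24.421,   0.072,   0.056,  -0.   ]), 'tool_pos': array([173.279, 495.146, 226.049]), 'tcp_rot': array([-3.14 , -0.   ,  2.805]), 'contact_force': array([-0.339,  1.356, -0.331]), 'moment': array([0.05 , 0.012, 0.042]), 'finger_force': 0.0, 'grip_width': 91.76260197860361}
scene {'fx': array(527.081), 'fy': array(527.081), 'cx': array(326.984), 'cy': array(238.617), 'dist_coeffs': array([0.045, 0.   , 0.   , 0.   , 0.   ]), 'position': array([-339.481, -542.55 ,  938.025]), 'orientation': array([-2.275, -0.021, -1.059])}
bit_case 0.83 [218.3, 208.1] 4791
label 0.54 [228.8, 183.6] 317
scanner 0.94 [399.0, 285.4] 1072
scanner 0.72 [456.5, 366.6] 1904
scanner 0.53 [228.3, 188.4] 344
rest 0.67 [401.0, 306.7] 1438
masking_tape 0.93 [343.9, 237.6] 613
spring_clamp 0.63 [341.6, 248.6] 789
offcut 0.56 [504.2, 317.5] 721
top {'fx': array(499.244), 'fy': array(499.244), 'cx': array(317.756), 'cy': array(233.874)
[... 164 characters left out ...]

bit_case 0.9 [181.9, 230.1] 5039
label 0.69 [184.3, 208.0] 166
label 0.66 [478.9, 221.4] 372
scanner 0.71 [394.6, 240.2] 912
scanner 0.71 [455.4, 290.4] 998
rest 0.67 [387.7, 245.5] 1226
masking_tape 0.83 [313.2, 196.0] 440
masking_tape 0.35 [384.5, 248.4] 994
spring_clamp 0.53 [154.1, 185.9] 294
offcut 0.69 [480.1, 218.3] 335
wrist {'fx': array(404.914), 'fy': array(404.914), 'cx': array(320.196), 'cy': array(234.663), 'dist_coeffs': array([-0.018,  0.   ,  0.   ,  0.   ,  0.   ]), 'T_tool_cam': array([[   0.   ,   -0.966,   -0.26 ,   69.159],
       [   1.   ,    0.   ,   -0.   ,   -0.096],
       [   0.   ,   -0.26 ,    0.966, -158.648],
       [   0.   ,    0.   ,    0.   ,    1.   ]])}
```

View pics/scene0.png

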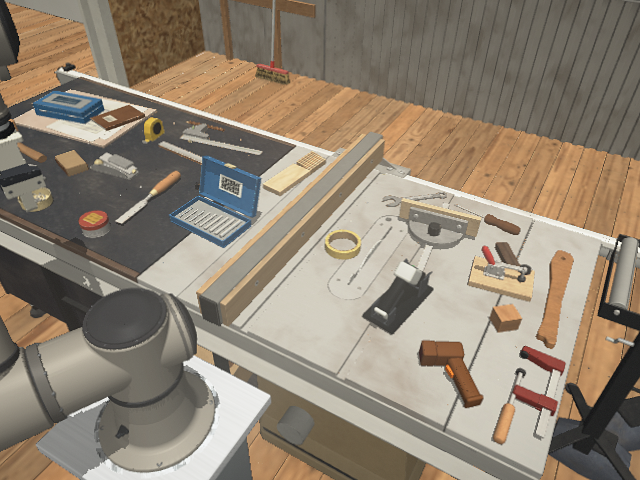

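View pics/top0.png

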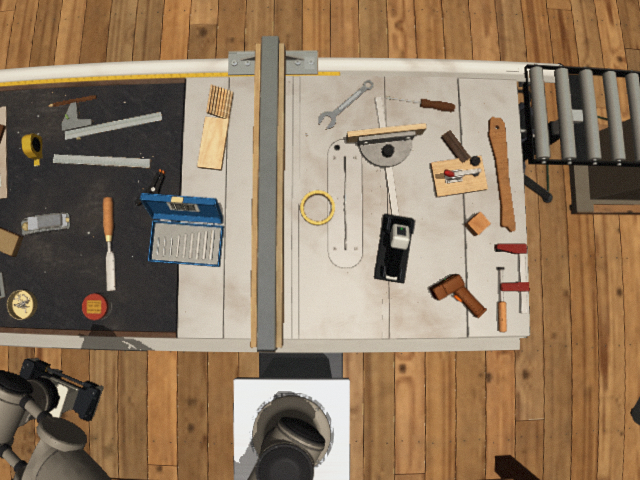

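Scene: the open blue case is left of the fence (top image 186,230), with a clamp behind its lid at (155,183). The scanner is in the rest right of the fence (395,245), and a brown look-alike sits at (458,293). I'll make rough estimates now and refine them with the wrist camera.

```bash
cat > b.py <<'E'
from h import *
t=cam('top');s=cam('scene')
print('case corners z24',onz(t,[[154,218],[222,224],[219,266],[150,262]],24))
print('rest base',onz(t,[[384,213],[414,216],[404,283],[374,279]],12))
print('label tri',tri([[a[0],a[1][0]] for a in (ray(t,[[182,204]]),ray(s,[[231,184]]))]))
print('head tri',tri([[a[0],a[1][0]] for a in (ray(t,[[401,233]]),ray(s,[[408,272]]))]))
print('tape,offcut,clamp',onz(t,[[317,207],[480,222],[155,183]],20))
T=cv2.imread('pics/top0.png');S=cv2.imread('pics/scene0.png')
a=cv2.resize(T[190:300,130:240],(400,400),interpolation=3);b=cv2.resize(T[195:305,345:455],(400,400),interpolation=3)
cv2.imwrite('pics/crop1.png',np.hstack([a,b]))
E
python3 b.py
```

```text
case corners z24 [[591.961 383.805  24.   ]
 [574.594 190.544  24.   ]
 [458.513 196.634  24.   ]
 [468.832 390.985  24.   ]]
rest base [[ 606.694 -259.13    12.   ]
 [ 598.307 -343.41    12.   ]
 [ 411.846 -311.701   12.   ]
 [ 423.231 -228.773   12.   ]]
label tri [621.689 290.233  77.95 ]
head tri [ 540.649 -290.179   83.194]
tape,offcut,clamp [[ 622.281  -72.177   20.   ]
 [ 580.475 -529.268   20.   ]
 [ 692.66   386.461   20.   ]]
```

View pics/crop1.png

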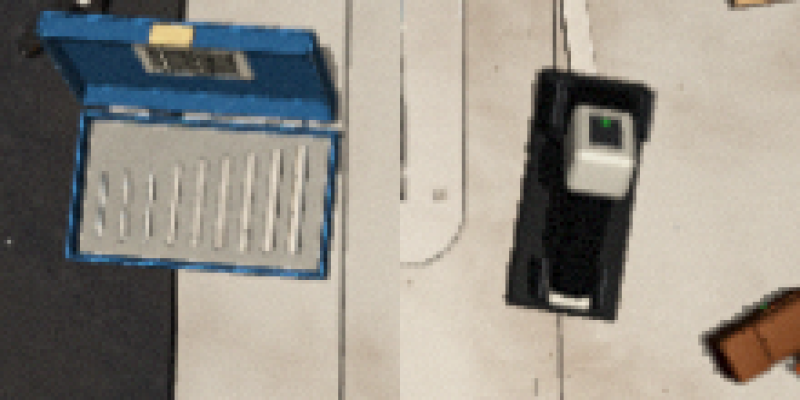

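```bash
python3 -m jog '[[-31,-10.5,-3,0,0,0],[-31,-10.5,-3,0,0,0],[-31,-10.5,-3,0,0,0],[-31,-10.5,-3,0,0,0],[-31,-10.5,-3,0,0,0],[-31,-10.5,-3,0,0,0],[-31,-10.5,-3,0,0,0],[-31,-10.5,-3,0,0,0],[-31,-10.5,0,0,0,0],[-31,-10.5,0,0,0,0],[0,0,0,0,0,-0.13],[0,0,0,0,0,-0.13]]'
python3 -m jog '[[0,0,0,0,0,0],[0,0,0,0,0,0],[0,0,0,0,0,0]]'
cat > w.py <<'E'
import sys
from h import *
c=cam('wrist'); im=bot.capture('wrist'); cv2.imwrite(f'pics/{sys.argv[1]}.png',im[:,:,::-1])
np.savez(sys.argv[1],R=c[1],p=c[2])
for t in sys.argv[2:]:
    for r in bot.outline_of(t,'wrist'):
        (cx,cy),wh,an=cv2.minAreaRect(np.argwhere(r['mask'])[:,::-1].astype(np.float32)); print(t,round(r['p'],2),r['pixel'],(cx,cy),wh,an)
o=bot.get_obs();print(o['tool_pos'],o['tcp_rot'])
E
python3 w.py w1 label bit_case
```

```text
time: 2.4
tool_pos: [432.2, 293.2, 250.6]
tcp_rot: [3.142, -0.0, 3.068]
contact_force: [-0.1, -0.3, -0.4]
grip_width: 92.1
finger_force: 0.0
time: 2.7
tool_pos: [431.2, 294.2, 250.8]
tcp_rot: [3.141, 0.0, 3.063]
contact_force: [-0.1, 0.6, -0.6]
grip_width: 91.5
finger_force: 0.0
label 0.65 [317.9, 383.5] (329.0, 387.5) (13.0, 82.0) 90.0
bit_case 0.76 [323.5, 288.7] (326.682861328125, 311.0087890625) (166.0011749267578, 211.11685180664062) 89.3839340209961
[431.226 294.149 250.787] [3.141 0.    3.064]
```

View pics/w1.png

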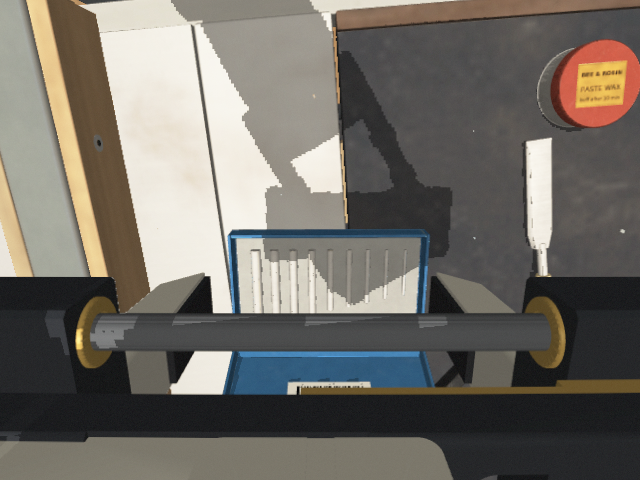

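The wrist view shows the case at (330,290), but the gripper hides most of the label at (329,388). I'll tilt the tool forward to see it.

```bash
python3 -m jog '[[-15,0,0,0,-0.14,0],[-15,0,0,0,-0.14,0],[-15,0,0,0,-0.14,0],[-15,0,0,0,-0.14,0],[0,0,0,0,0,0],[0,0,0,0,0,0],[0,0,0,0,0,0]]' | head -3
python3 w.py w2 label bit_case
python3 -m jog '[[0,30,0,0,0,0],[0,30,-20,0,0,0],[0,0,0,0,0,0],[0,0,0,0,0,0],[0,0,0,0,0,0]]' | head -3
python3 w.py w3 label bit_case
```

```text
time: 3.55
tool_pos: [489.5, 289.7, 263.4]
tcp_rot: [3.141, 0.558, 3.063]
label 0.64 [328.1, 206.6] (328.9999694824219, 209.99998474121094) (85.99998474121094, 41.99999237060547) -0.0
bit_case 0.85 [326.1, 132.2] (330.3625793457031, 141.21910095214844) (259.7596130371094, 253.0454864501953) 89.5692138671875
[489.734 289.403 263.24 ] [3.141 0.559 3.063]
time: 4.2
tool_pos: [483.1, 349.2, 279.3]
tcp_rot: [-3.14, 0.559, 3.065]
label 0.75 [270.1, 201.3] (269.5, 207.5) (39.0, 83.0) 90.0
bit_case 0.63 [264.9, 133.4] (259.0, 142.0) (246.0, 238.0) 90.0
[483.24  349.153 279.593] [-3.141  0.559  3.064]
```

View pics/w2.png

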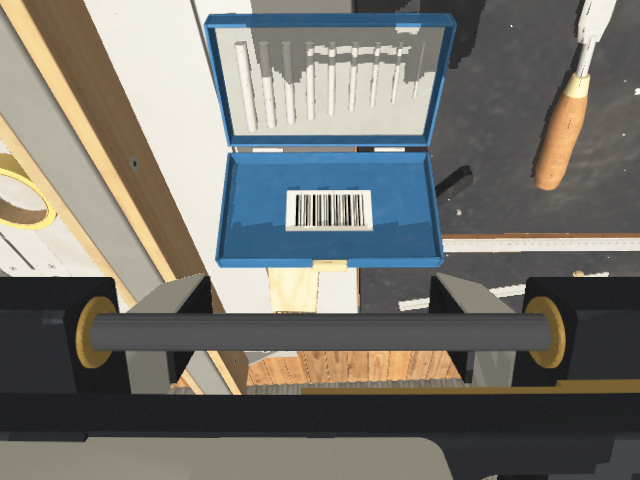

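View pics/w3.png

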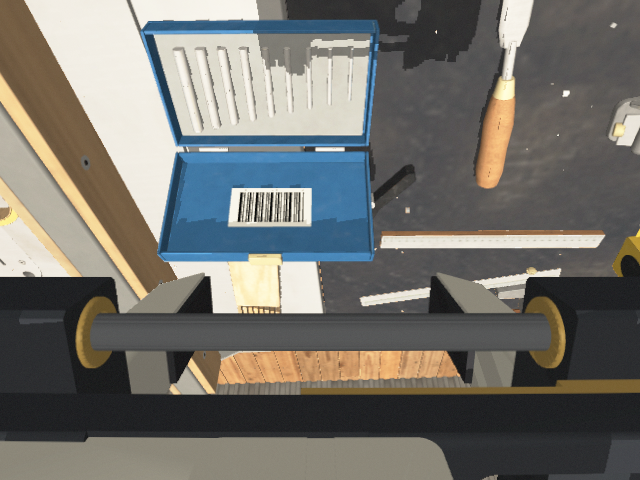

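w2 and w3 show the label clearly, at (329,210) and (270,207). I'll fit the case pose and lid angle to the corners.

```bash
cat > f.py <<'E'
from h import *
from scipy.optimize import least_squares
m=bot.camera_model('wrist')
cs=[(m,*(np.load(f'{n}.npz')[k] for k in 'Rp')) for n in('w2','w3')]
obs=[np.array([[287,190],[371,190],[373,231],[285,230],[206,16],[455,13]]),np.array([[231,188],[311,188],[310,226],[229,226],[143,23],[377,20]])]
def pts(q):
    x,y,a,th,h=q
    L=lambda u,v:[61-u*np.cos(th)+h*np.sin(th),v,26+u*np.sin(th)+h*np.cos(th)]
    P=[L(40,-41),L(40,41),L(84,41),L(84,-41),[-57.5,-100,24],[-57.5,100,24],L(62,0)]
    return R.from_euler('z',a).apply(P)+[x,y,0]
res=least_squares(lambda q:np.concatenate([(proj(c,pts(q)[:6])-o).ravel() for c,o in zip(cs,obs)]+[[(q[4]-18)]]),[530,290,-.07,1.75,18])
print(res.x,'label',pts(res.x)[6]);print(res.fun)
print('tri',[tri([[a[0],a[1][0]] for a in (ray(c,o[i]) for c,o in zip(cs,obs))]) for i in range(4)])
E
python3 f.py
```

```text
[517.68  295.488  -0.072   1.893  18.208] label [615.328 288.461  79.046]
[ 0.218  0.037 -0.254 -0.355  0.301 -0.764  0.736  0.62  -4.587  0.145
  4.149  1.624  0.975 -0.14   0.6   -0.449  1.226  0.145 -1.054  0.395
 -5.308  0.657  3.409  1.657  0.208]
tri [array([601.811, 248.593,  62.522]), array([607.804, 329.649,  62.867]), array([620.825, 328.123, 104.459]), array([627.784, 244.639,  90.958])]
```

```bash
python3 -m jog '[[0,0,0,0,0.14,0],[0,0,0,0,0.14,0],[0,0,0,0,0.14,0],[0,0,0,0,0.14,0],[-8,-45,0,0,0,0],[-8,-45,0,0,0,0],[-8,-45,0,0,0,0],[-8,-45,0,0,0,0],[-8,-45,0,0,0,0],[-8,-45,0,0,0,0],[-8,-45,0,0,0,0],[-8,-45,0,0,0,0]]' | head -3
python3 -m jog '[[-9,-40,4,0,0,0],[-9,-40,4,0,0,0],[-9,-40,4,0,0,0],[-9,-40,4,0,0,0],[-9,-40,4,0,0,0],[-9,-40,4,0,0,0],[-9,-36,4,0,0,0],[0,0,0,0,0,0.09],[0,0,0,0,0,0],[0,0,0,0,0,0],[0,0,0,0,0,0]]' | head -3
python3 w.py w4 scanner rest
python3 -m jog '[[35,30,0,0,0,0],[35,30,0,0,0,0],[0,0,0,0,0,0],[0,0,0,0,0,0],[0,0,0,0,0,0]]' | head -3
python3 w.py w5 scanner rest
python3 - <<'E'
import cv2,numpy as np
a,b=cv2.imread('pics/w4.png'),cv2.imread('pics/w5.png')
cv2.imwrite('pics/w45.png',np.vstack([a[0:300,:],b[0:300,:]]))
E
```

```text
time: 5.55
tool_pos: [519.0, -16.0, 280.0]
tcp_rot: [3.141, 0.0, 3.064]
time: 6.65
tool_pos: [561.0, -293.0, 252.4]
tcp_rot: [3.142, 0.0, 2.977]
scanner 0.94 [122.1, 38.9] (104.15872192382812, 17.47942352294922) (168.7261505126953, 106.4070053100586) 42.30219268798828
scanner 0.82 [322.4, 157.6] (321.5, 136.5) (197.0, 63.0) 90.0
scanner 0.43 [341.0, 120.2] (321.4999694824219, 139.99998474121094) (92.99998474121094, 195.99996948242188) 0.0
rest 0.72 [340.9, 120.3] (321.0, 140.0) (198.0, 94.0) 90.0
rest 0.52 [320.7, 150.2] (320.5, 136.5) (195.0, 61.0) 90.0
[ 561.128 -293.037  252.425] [-3.141  0.     2.976]
time: 7.3
tool_pos: [502.9, -223.6, 252.8]
tcp_rot: [-3.141, 0.002, 2.975]
scanner 0.82 [68.9, 118.2] (60.99407958984375, 102.9141845703125) (132.58160400390625, 106.81523132324219) 49.184913635253906
scanner 0.81 [254.4, 234.8] (250.5, 213.5) (179.0, 67.0) 90.0
rest 0.76 [282.0, 198.7] (260.4607238769531, 215.02548217773438) (91.32994842529297, 193.03567504882812) 0.7440592646598816
[ 502.645 -223.731  251.966] [-3.141  0.001  2.974]
```

View pics/w45.png

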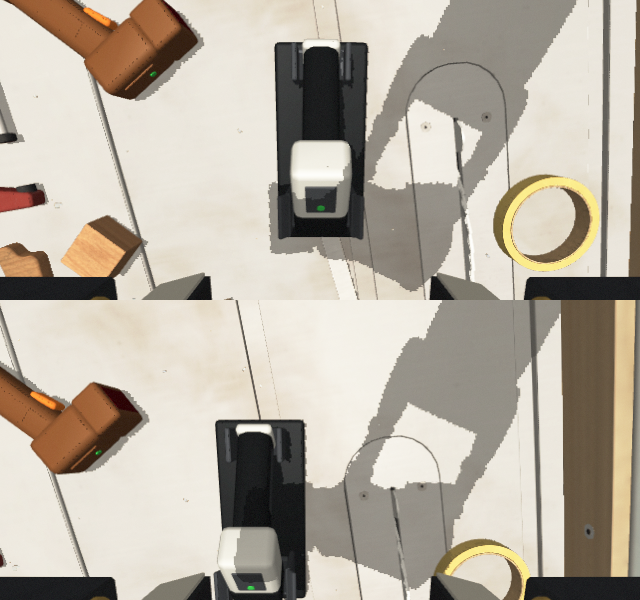

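```bash
python3 - <<'E'
from h import *
m=bot.camera_model('wrist')
c4,c5=[(m,*(np.load(f'{n}.npz')[k] for k in 'Rp')) for n in('w4','w5')]
f=np.array([np.cos(.166),-np.sin(.166),0])
for n,a,b in [('rear',[321,141],[249.5,228]),('led',[321,209],[250,288]),('grip end',[322,41],[254,126])]:
    print(n,tri([(r[0],r[1][0]) for r in (ray(c4,[a]),ray(c5,[b]))]))
B4=onz(c4,[[275,43],[368,43]],12);B5=onz(c5,[[217,120],[303,121]],12)
for B in(B4,B5):
    d=B[1]-B[0];mid=B.mean(0);print(B,np.linalg.norm(d),'yaw',np.arctan2(d[1],d[0])-np.pi/2,'origin',mid+126*f)
O=np.array([544.3,-291.5,75])
E
```

```text
rear [ 504.332 -282.904   92.218]
led [ 555.414 -292.143   95.251]
grip end [ 425.748 -269.457   46.83 ]
[[ 414.097 -310.566   12.   ]
 [ 427.918 -227.22    12.   ]] 84.48468949618832 yaw -0.16433421962505124 origin [ 545.275 -289.713   12.   ]
[[ 413.509 -308.645   12.   ]
 [ 428.064 -228.114   12.   ]] 81.83596468392257 yaw -0.1788077635238874 origin [ 545.055 -289.199   12.   ]
```

The measured head edge height of 92 mm matches the geometry (92.7 mm expected), and the rest yaw is about -0.17. I'll descend and grasp.

```bash
python3 -m jog '[[-18,-29,0,0,0,0],[-18,-29,0,0,0,0],[0,0,35,0,0,0],[0,0,35,0,0,0],[0,0,35,0,0,0],[0,0,30,0,0,0],[0,0,0,0,0,0],[0,0,0,0,0,0]]'
python3 -m jog '[[0,0,20,0,0,0],[0,0,15,0,0,0],[0,0,8,0,0,0],[0,0,0,0,0,0],[0,0,0,0,0,0]]'
```

```text
time: 8.25
tool_pos: [528.2, -286.6, 117.2]
tcp_rot: [3.141, -0.0, 2.974]
contact_force: [-1.0, 0.6, 0.8]
grip_width: 92.0
finger_force: 0.0
time: 8.75
tool_pos: [528.6, -286.6, 75.4]
tcp_rot: [-3.141, 0.002, 2.975]
contact_force: [-0.4, -0.5, -0.2]
grip_width: 91.9
finger_force: 0.0
```

```bash
python3 -m jog '[[0,0,0,0,0,0],[0,0,0,0,0,0],[0,0,0,0,0,0],[0,0,0,0,0,0],[0,0,0,0,0,0],[0,0,0,0,0,0],[0,0,0,0,0,0],[0,0,0,0,0,0]]' 40; python3 -m jog '[[0,0,-15,0,0,0],[0,0,-25,0,0,0],[0,0,-40,0,0,0],[0,0,-40,0,0,0],[0,0,-40,0,0,0],[0,0,-40,0,0,0],[0,0,0,0,0,0],[0,0,0,0,0,0],[0,0,0,0,0,0]]'; python3 w.py w6 scanner
```

```text
time: 9.55
tool_pos: [527.8, -286.2, 74.0]
tcp_rot: [-3.141, 0.0, 2.975]
contact_force: [-0.5, -0.6, 0.6]
grip_width: 45.8
finger_force: 30.0
time: 10.45
tool_pos: [527.1, -285.5, 272.0]
tcp_rot: [3.14, -0.003, 2.975]
contact_force: [0.4, -0.1, -1.8]
grip_width: 45.6
finger_force: 30.0
scanner 0.87 [319.5, 228.5] (321.0, 211.99996948242188) (129.99996948242188, 349.99993896484375) -0.0
scanner 0.57 [118.9, 75.1] (110.16207885742188, 58.75518035888672) (174.97683715820312, 99.571533203125) 41.6335334777832
[ 527.193 -285.643  271.917] [ 3.14  -0.003  2.975]
```

View pics/w6.png

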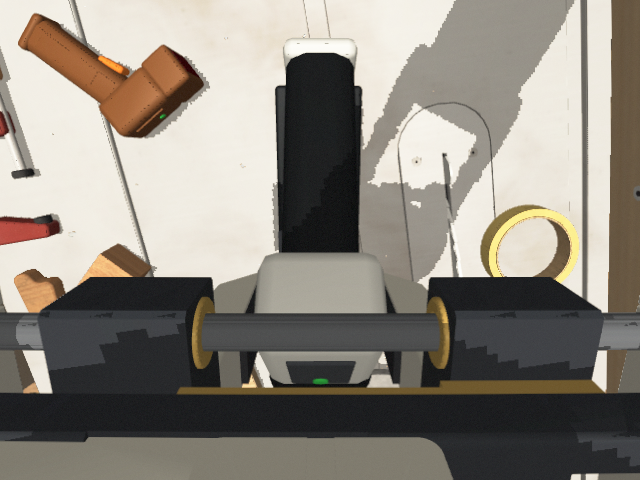

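```bash
cat > g.py <<'E'
from h import *
m=bot.camera_model('wrist');z=np.load('w6.npz');c6=(m,z['R'],z['p'])
Rg=R.from_euler('xyz',[np.pi,0,2.975]).as_matrix();tg=np.array([527.8,-286.2,74]);Rt,p=tool()
for P in ([504.3,-282.9,92.2],[425.7,-269.5,46.8]): print('pred',proj(c6,Rt@(Rg.T@(np.array(P)-tg))+p))
L=np.array([615.3,288.5,79])
Rs=R.from_euler('xyz',[np.pi,.349,3.0696]).as_matrix();b=Rs@[-.7071,0,.7071]
o=L-144*b;t=o-Rs@[-18.1,-.6,-1]
print('beam',b,'origin',o,'TCP',t,'delta in tool now',Rt.T@(t-p))
E
python3 g.py
```

```text
pred [[318.77  255.116]]
pred [[319.461  42.445]]
beam [ 0.904 -0.065 -0.423] origin [485.135 297.887 139.865] TCP [468.554 299.684 132.736] delta in tool now [154.54  567.204 140.767]
```

```bash
python3 -m jog '[[5,20,0,0,0,0],[10,38,0,0,0,0],[12,45,0,0,0,0],[12,45,0,0,0,0],[12,45,0,0,0,0],[12,45,0,0,0,0],[12,45,0,0,0,0],[12,45,0,0,0,0],[12,45,0,0,0,0],[12,45,0,0,0,0],[12,45,0,0,0,0],[10,38,0,0,0,0]]'|head -3; python3 -m jog '[[10,40,0,0,0,0],[8,25,0,0,0,0],[3,12,0,0,0,0],[0,0,0,0,0,-0.095],[0,0,0,0,-0.12,0],[0,0,0,0,-0.12,0],[0,0,0,0,-0.11,0],[0,0,0,0,0,0],[0,0,0,0,0,0],[0,0,0,0,0,0]]'
python3 g.py | tail -1
```

```text
time: 11.75
tool_pos: [478.8, 232.3, 272.9]
tcp_rot: [-3.141, -0.002, 2.976]
time: 12.75
tool_pos: [472.9, 309.2, 274.2]
tcp_rot: [3.141, 0.349, 3.069]
contact_force: [-0.5, 1.2, -1.0]
grip_width: 45.7
finger_force: 30.0
beam [ 0.904 -0.065 -0.423] origin [485.135 297.887 139.865] TCP [468.554 299.684 132.736] delta in tool now [ 51.744  -9.808 131.684]
```

```bash
python3 -m jog '[[8,-2,20,0,0,0],[13,-2,33,0,0,0],[13,-2,33,0,0,0],[10,-2,26,0,0,0],[8,-2,20,0,0,0],[0,0,0,0,0,0],[0,0,0,0,0,0],[0,0,0,0,0,0]]'
python3 g.py|tail -1; python3 w.py w7 label
python3 - <<'E'
from h import *
s=bot.capture('scene')[:,:,::-1];t=bot.capture('top')[:,:,::-1]
a=cv2.resize(s[90:290,120:320],(400,400),interpolation=3);b=cv2.resize(t[160:300,120:260],(400,400),interpolation=3)
cv2.imwrite('pics/scan.png',np.hstack([a,b]))
E
```

```text
time: 13.55
tool_pos: [469.1, 300.2, 133.7]
tcp_rot: [3.14, 0.352, 3.069]
contact_force: [-0.2, -1.0, -2.0]
grip_width: 46.0
finger_force: 30.0
beam [ 0.904 -0.065 -0.423] origin [485.135 297.887 139.865] TCP [468.554 299.684 132.736] delta in tool now [ 0.793 -0.569  0.77 ]
label 0.67 [267.1, 378.6] (318.3843994140625, 382.4881591796875) (109.3768081665039, 19.8951416015625) 5.869600296020508
label 0.55 [321.9, 221.4] (320.5, 212.5) (351.0, 131.0) 90.0
label 0.25 [277.2, 210.4] (318.5, 272.0) (230.0, 309.0) 90.0
[468.614 300.213 133.725] [3.14  0.352 3.069]
```

View pics/scan.png

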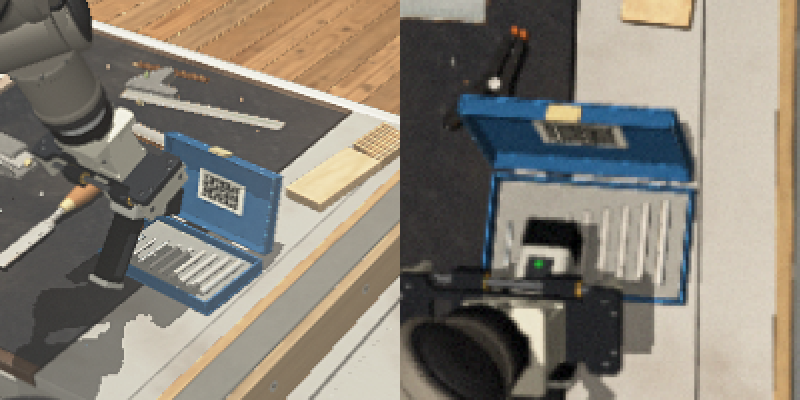

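View pics/w7.png

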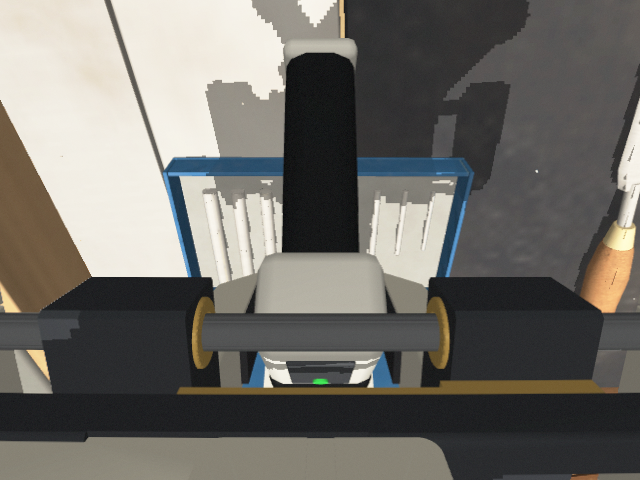

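The scanner faces the label roughly 100 mm out, and in the wrist view it is centred on it (label about 318, head 320). I'll check the label estimate against the fixed cameras, then hold.

```bash
python3 - <<'E'
from h import *
L=np.array([615.3,288.5,79])
print('scene',proj(cam('scene'),L),'top',proj(cam('top'),L),'origin top',proj(cam('top'),[485,298,140]))
for r in bot.outline_of('label','scene'): print(r['p'],r['pixel'])
E
python3 -m jog '[[0,0,0,0,0,0],[0,0,0,0,0,0],[0,0,0,0,0,0],[0,0,0,0,0,0],[0,0,0,0,0,0],[0,0,0,0,0,0],[0,0,0,0,0,0],[0,0,0,0,0,0],[0,0,0,0,0,0],[0,0,0,0,0,0],[0,0,0,0,0,0],[0,0,0,0,0,0]]'; python3 -m jog '[[0,0,0,0,0,0],[0,0,0,0,0,0],[0,0,0,0,0,0],[0,0,0,0,0,0],[0,0,0,0,0,0],[0,0,0,0,0,0],[0,0,0,0,0,0],[0,0,0,0,0,0],[0,0,0,0,0,0],[0,0,0,0,0,0],[0,0,0,0,0,0],[0,0,0,0,0,0]]'
```

```text
scene [[230.173 184.975]] top [[182.368 206.339]] origin top [[170.803 253.233]]
0.66 [226.8, 188.4]
time: 15.0
tool_pos: [467.6, 299.8, 132.2]
tcp_rot: [3.141, 0.35, 3.07]
contact_force: [0.4, 0.3, -2.2]
grip_width: 46.1
finger_force: 30.0
time: 16.2
tool_pos: [467.6, 299.8, 132.2]
tcp_rot: [3.142, 0.35, 3.07]
contact_force: [0.9, -0.2, -1.1]
grip_width: 45.9
finger_force: 30.0
```

```bash
python3 -m jog '[[-8,0,-20,0,0,0],[-13,0,-33,0,0,0],[-13,0,-33,0,0,0],[-10,0,-26,0,0,0],[-8,0,-20,0,0,0],[0,0,0,0,0.12,0],[0,0,0,0,0.12,0],[0,0,0,0,0.11,0],[0,0,0,0,0,0.095],[0,0,0,0,0,0]]'|head -3; python3 -m jog '[[-5,-20,0,0,0,0],[-10,-38,0,0,0,0],[-12,-45,0,0,0,0],[-12,-45,0,0,0,0],[-12,-45,0,0,0,0],[-12,-45,0,0,0,0],[-12,-45,0,0,0,0],[-12,-45,0,0,0,0],[-12,-45,0,0,0,0],[-12,-45,0,0,0,0],[-12,-45,0,0,0,0],[-12,-45,0,0,0,0]]'|head -3;python3 -m jog '[[-10,-38,0,0,0,0],[-8,-25,0,0,0,0],[0,0,0,0,0,0],[0,0,0,0,0,0],[0,0,0,0,0,0],[0,0,0,0,0,0]]'
cat > d.py <<'E'
import sys
from h import *
T=[float(v) for v in sys.argv[1:4]];rot=[float(v) for v in sys.argv[4:7]]
Rt,p=tool();Rs=R.from_euler('xyz',rot).as_matrix()
print('pos',p,'d',Rt.T@(np.array(T)-p),'rotvec',R.from_matrix(Rt.T@Rs).as_rotvec())
E
python3 d.py 527.8 -286.2 110 3.1416 0 2.975
```

```text
time: 17.2
tool_pos: [471.9, 299.1, 273.4]
tcp_rot: [-3.141, -0.0, 2.973]
time: 18.4
tool_pos: [519.7, -225.3, 274.3]
tcp_rot: [-3.141, 0.001, 2.978]
time: 19.0
tool_pos: [527.4, -287.6, 274.4]
tcp_rot: [3.142, 0.0, 2.977]
contact_force: [-0.2, 0.1, -2.3]
grip_width: 46.0
finger_force: 30.0
pos [ 527.391 -287.624  274.387] d [ -0.113   1.465 164.388] rotvec [0.    0.    0.002]
```

```bash
python3 -m jog '[[0,1.5,25,0,0,0],[0,0,35,0,0,0],[0,0,35,0,0,0],[0,0,35,0,0,0],[0,0,24,0,0,0],[0,0,10,0,0,0],[0,0,0,0,0,0],[0,0,0,0,0,0],[0,0,0,0,0,0]]'; python3 d.py 527.8 -286.2 74 3.1416 0 2.975
```

```text
time: 19.9
tool_pos: [528.5, -288.0, 111.8]
tcp_rot: [-3.14, 0.003, 2.975]
contact_force: [0.0, 0.3, -0.7]
grip_width: 45.3
finger_force: 30.0
pos [ 528.466 -287.975  111.844] d [ 1.065  1.692 37.839] rotvec [-0.001  0.003  0.   ]
```

```bash
python3 -m jog '[[0.5,1,12,0,0,0],[0,0,10,0,0,0],[0,0,6,0,0,0],[0,0,4,0,0,0],[0,0,3,0,0,0],[0,0,1.5,0,0,0],[0,0,0,0,0,0],[0,0,0,0,0,0]]'; python3 d.py 527.8 -286.2 74 3.1416 0 2.975
```

```text
time: 20.7
tool_pos: [527.6, -286.6, 74.0]
tcp_rot: [-3.141, 0.001, 2.975]
contact_force: [0.2, -0.1, 2.5]
grip_width: 46.0
finger_force: 30.0
pos [ 527.551 -286.598   74.038] d [-0.179  0.434  0.038] rotvec [-0.     0.001 -0.   ]
```

```bash
python3 -m jog '[[0,0,0,0,0,0],[0,0,0,0,0,0],[0,0,0,0,0,0],[0,0,0,0,0,0],[0,0,0,0,0,0],[0,0,0,0,0,0],[0,0,0,0,0,0]]' 100; python3 -m jog '[[0,0,-15,0,0,0],[0,0,-35,0,0,0],[0,0,-40,0,0,0],[0,0,-40,0,0,0],[-16,0,-40,0,0,0],[-17,0,-8,0,0,0],[0,0,0,0,0,0],[0,0,0,0,0,0],[0,0,0,0,0,0]]';python3 w.py w8 scanner rest
```

```text
time: 21.4
tool_pos: [527.2, -286.4, 73.4]
tcp_rot: [3.141, -0.0, 2.975]
contact_force: [-0.5, 0.8, 0.4]
grip_width: 91.4
finger_force: 0.0
time: 22.3
tool_pos: [558.6, -291.5, 249.8]
tcp_rot: [3.14, -0.003, 2.975]
contact_force: [0.5, -0.0, -0.3]
grip_width: 91.5
finger_force: 0.0
scanner 0.64 [118.0, 42.1] (99.48817443847656, 20.68372344970703) (176.5049591064453, 108.23560333251953) 41.46044158935547
scanner 0.6 [320.0, 159.0] (319.5, 140.5) (197.0, 63.0) 90.0
rest 0.84 [300.1, 125.1] (318.4999694824219, 144.49998474121094) (94.99998474121094, 196.99996948242188) -0.0
[ 559.021 -291.718  250.552] [ 3.141 -0.002  2.975]
```

View pics/w8.png

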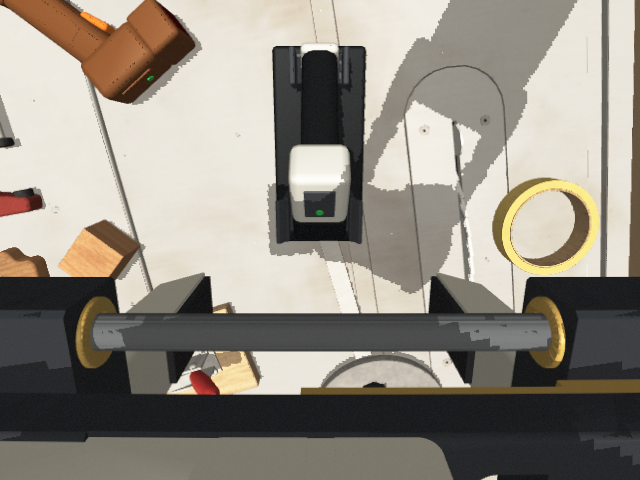

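The scanner sits in the rest exactly as before: the head and LED offsets from the base match within 1 px. Next I'll shut the fingers and go behind the lid.

```bash
python3 -m jog '[[0,20,0,0,0,0],[0,45,0,0,0,0],[0,45,0,0,0,0],[0,45,0,0,0,0],[0,45,0,0,0,0],[0,45,0,0,0,0],[0,45,0,0,0,0],[0,45,0,0,0,0],[0,45,0,0,0,0],[0,45,0,0,0,0],[0,45,0,0,0,0],[-4,45,0,0,0,0]]' 0|head -3;python3 -m jog '[[-4,45,0,0,0,0],[-3,27,0,0,0,0],[0,0,0,0,0,-0.095],[0,0,0,0,0,0],[0,0,0,0,0,0],[0,0,0,0,0,0]]'; python3 d.py 667 284.7 230 3.1416 0 3.0696
```

```text
time: 23.65
tool_pos: [648.2, 218.2, 251.7]
tcp_rot: [3.141, -0.0, 2.976]
time: 24.25
tool_pos: [667.9, 284.6, 251.9]
tcp_rot: [3.141, 0.0, 3.067]
contact_force: [-0.1, -0.5, -0.2]
grip_width: 0.3
finger_force: 0.0
pos [667.856 284.611 251.873] d [ 0.863  0.023 21.873] rotvec [ 0.     0.    -0.002]
```

```bash
python3 -m jog '[[0,0,25,0,0,0],[0,0,35,0,0,0],[0,0,35,0,0,0],[0,0,30,0,0,0],[0,0,17,0,0,0],[0,0,0,0,0,0],[0,0,0,0,0,0]]'
python3 -m jog '[[10,0,0,0,0,0],[9,0,0,0,0,0],[9,0,0,0,0,0],[10,0,-3,0,0,0],[10,0,-4,0,0,0],[9,0,-4,0,0,0],[0,0,0,0,0,0],[0,0,0,0,0,0]]'
```

```text
time: 24.95
tool_pos: [668.5, 284.7, 110.5]
tcp_rot: [3.141, 0.001, 3.068]
contact_force: [-0.5, 0.2, 1.0]
grip_width: 0.7
finger_force: 0.0
time: 25.75
tool_pos: [610.9, 289.3, 120.9]
tcp_rot: [3.142, -0.0, 3.07]
contact_force: [-0.5, -0.2, 0.3]
grip_width: 0.7
finger_force: 0.0
```

```bash
python3 -m jog '[[12,0,0,0,0,0],[12,0,0,0,0,0],[12,0,0,0,0,0],[12,0,4,0,0,0],[12,0,4,0,0,0],[12,0,6,0,0,0],[10,0,8,0,0,0],[9,0,9,0,0,0],[8,0,10,0,0,0],[0,0,0,0,0,0],[0,0,0,0,0,0]]'
python3 - <<'E'
from h import *
s=bot.capture('scene')[:,:,::-1]
cv2.imwrite('pics/lid1.png',cv2.resize(s[90:290,120:320],(400,400),interpolation=3))
E
```

```text
time: 26.85
tool_pos: [512.7, 296.3, 79.5]
tcp_rot: [-3.141, -0.0, 3.07]
contact_force: [0.1, 0.2, -0.0]
grip_width: 0.3
finger_force: 0.0
```

View pics/lid1.png

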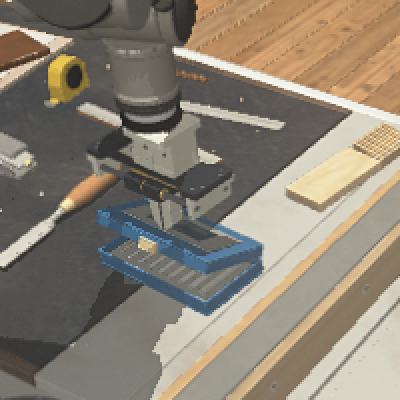

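The lid is following the fingers and is most of the way shut, with the case unmoved. Now I'll press it down.

```bash
python3 -m jog '[[5,0,8,0,0,0],[4,0,8,0,0,0],[3,0,7,0,0,0],[2,0,5,0,0,0],[0,0,4,0,0,0],[0,0,2,0,0,0],[0,0,0,0,0,0],[0,0,0,0,0,0]]';python3 -m jog '[[0,0,1,0,0,0],[0,0,1,0,0,0],[0,0,0,0,0,0],[0,0,0,0,0,0]]'
```

```text
time: 27.7
tool_pos: [497.7, 297.3, 46.6]
tcp_rot: [-3.141, -0.001, 3.07]
contact_force: [-5.5, -0.8, 12.2]
grip_width: 0.0
finger_force: 5.8
time: 28.1
tool_pos: [497.8, 297.3, 46.3]
tcp_rot: [3.142, -0.0, 3.07]
contact_force: [-10.2, -3.9, 25.3]
grip_width: 0.1
finger_force: 12.5
```

```bash
python3 -m jog '[[0,0,-15,0,0,0],[0,0,-40,0,0,0],[0,0,-40,0,0,0],[0,0,-40,0,0,0],[30,0,-30,0,0,0],[40,0,0,0,0,0],[40,0,0,0,0,0],[0,0,0,0,0,0],[0,0,0,0,0,0],[0,0,0,0,0,0]]'|head -4
python3 - <<'E'
from h import *
s=bot.capture('scene')[:,:,::-1];t=bot.capture('top')[:,:,::-1]
a=cv2.resize(s[140:260,150:270],(400,400),interpolation=3);b=cv2.resize(t[160:300,120:260],(400,400),interpolation=3)
cv2.imwrite('pics/end.png',np.hstack([a,b]))
E
```

```text
time: 29.1
tool_pos: [389.7, 305.3, 208.6]
tcp_rot: [3.141, 0.001, 3.07]
contact_force: [0.2, 0.0, 0.4]
```

View pics/end.png

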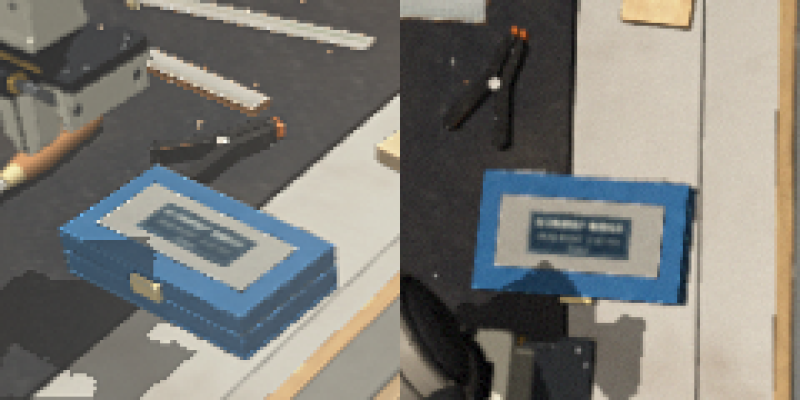

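The lid is flat shut, the case is in place, the clamp is untouched, and the arm is clear of everything.

```bash
python3 -c "
from plant import bot
print(bot.close_job())"
```

```text
the job is handed in; nothing more can be done
None
```

The job is handed in at about 29 s: the scanner was held on the label for over 2 s and set back in its rest, and the case lid is shut with the case and bystanders in place. No score came back, so the read itself is unconfirmed.

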